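# Refit the back cover of a handheld under its camera bar

## Task

Fit the white back cover onto the open back of the black handheld clamped in the holder: tuck its narrow front edge under the raised camera bar, push it in against the spring there, and lower and press the rear end gently inside the rims until the whole cover lies flat and fully home. Leave the suction puller on it, let go, and leave the other things on the bench where they are.

Things in the scene. Friction and masses are not known exactly. Their poses are not given: they have to be found in the camera images.
- cover: White back cover, a loose plate 104 mm long (x) and 4 mm thick, 66 mm wide, but its front 10 mm (+x) is a tongue 54 mm wide. Origin: centre of its underside, z up. On its middle a red suction cup (40 mm across) carries an upright black grip bar.
- grip (a point): Point in the middle of the black grip bar, 30 mm above the cover's underside. The bar is 36 mm long (along the cover's x), 12 mm thick (y) and reaches from 10 mm (top of the red cup) to 42 mm above the underside. Axes as the cover's.
- tip (a point): Middle of the front (tongue) edge of the cover, on its underside, 52 mm ahead (+x) of the cover's origin.
- heel (a point): Middle of the rear edge of the cover, on its underside, 52 mm behind (-x) the cover's origin.
- holder: Aluminium holder plate 190 x 124 x 12 mm, fixed. Origin: centre of its underside, x towards the handheld's camera bar, z up. On it, between blue jaws 27 mm above the bench, a black handheld is clamped face down, parallel to the plate, but up to 9 mm left or right (y) of its middle, which the poses do not tell: look or feel for its rims.
- mid (a point): Point over the holder's middle, level with the floor of the handheld's open back (24 mm above the bench). With the cover home its origin lies here, but for the crosswise 9 mm. The open back is a recess: side rims 68 mm apart, 4.6 mm high, bevelled inside (2 mm); rear rim 4.2 mm high, its face 52 mm behind this point. Axes as the holder's.
- lip (a point): Lower rear edge of the handheld's raised black camera bar (three lenses), 44 mm ahead of mid, 6.5 mm above the recess floor (y as for mid). The bar is 82 mm wide, its top 10 mm above the floor. The tongue goes in under it only with the cover's rear held 4 to 9 degrees higher; home, it reaches 8 mm under the bar.
- strip (a joint): Sprung brass strip under the camera bar, 44 mm wide, 5 mm high. Value in m: 0 when free (face 48 mm ahead of mid), at most 0.007 when the tongue pushes it forward (2 N at first, 5.5 N at the end). The cover's rear edge clears the rear rim beyond 0.004; with the cover home it reads about 0.004.
- display: Bystander: a loose spare display panel, black flat slab 138 x 68 x 8 mm; origin at its underside's centre.
- jar: Bystander: a white lidded jar, 42 mm across, 50 mm tall; origin at its underside's centre.
- dome: Bystander: a black rubber dome weight, 72 mm across, 68 mm tall; origin at its underside's centre.
- driver: Bystander: a screwdriver with a yellow handle.
- tweezers: Bystander: steel tweezers, 120 mm long, lying flat; origin at its underside's centre.
- board: Bystander: a small green circuit board, 50 x 32 x 7 mm; origin at its underside's centre.
- bin: Bystander: a blue divided parts tray, 75 x 110 x 30 mm; origin at its underside's centre.

How it is judged:
By the outcome, as a careful person would: the job done as asked, in the order asked, and still so for the second after the job is handed in, with the robot touching nothing.
It also fails if it takes over 58 s, if anything falls off the work surface, if the arm or the gripper's body presses on something with over 40 N, if the wrist force passes 120 N, or if a joint passes its speed limit or range.

## Robot

A 7-joint arm with a two-finger parallel gripper is mounted at the origin on the work surface. World frame = base frame: x ahead of the robot, y to its left, z up, the work surface at z = 0. Lengths are in m, angles in rad, forces in N, time in s.
With the tool pointing down it reaches from about 0.4 to 0.85 m from the base axis. Payload 10.4 kg.
Tool frame: the origin (TCP) lies at the very end of the fingers, on their centre line; the grasp point (between the pads) lies 19 mm behind it; z points along the fingers, y is the line along which they close (so a half turn about z gives the same grasp; the last joint's range is limited). The gripper opens to 87 mm and grips with 3 to 60 N. Pads are 19 mm wide; open, the fingers measure 117 mm over their backs; the gripper's body (75 mm by 190 mm) begins 51 mm behind the grasp point.
Start: joints at [-1.235, 0.332, -0.065, 1.46, 0.022, 1.35, -0.088], TCP at [0.219, 0.585, 0.223] pointing down, gripper open.
Joint ranges: [-2.6, 2.6], [-0.5, 2.12], [-1.47, 1.34], [0.16, 2.42], [-1.27, 4.41], [0.06, 2.06], [-2.6, 2.6]. Speed limits (rad/s): [2.22, 2.22, 2.79, 2.79, 3.14, 3.14, 3.14].

## Interface

Orientations are given as a unit quaternion [x, y, z, w].
In Python, from bench import * gives the robot as it stands.
- The arm moves only by the tool carry_out, never from a script. Its argument "deltas" is a list of rows, each an object with "hand": the finger opening in mm, from 0 to 87; "dp": the shift along the tool's x, y, z each as a share of 250 mm, from -1 to 1, a list of three; "spin": the turn about the tool's z as a share of pi rad, from -1 to 1. In form: [{"hand": hand, "dp": [dx, dy, dz], "spin": spin}, ...]. A call has 1 to 20 rows; each row is the pose to reach, as a shift and turn from the pose commanded when the call began, along the tool's axes at that moment, turning the shorter way round; what a row does not reach only later rows make up. A row lasts 1/10 s, in which the tool goes at most 50 mm and 8.59 degrees, less where a joint would pass 70% of its speed; a pose out of reach is approached as far as the arm can. A call with a number of a shift or a turn outside -1 to 1 is refused whole. A call with a gripper value outside its range is refused whole. The fingers move at their own pace and stop on an object; "force" is the grip in N (left out, the last holds). Time passes only in rows, so rows that repeat a pose let the fingers close. It gives the time, the measured TCP pose, the force, the opening and the grip force at its end, in the units of the state.
- read_state(): the state, without advancing time (a new reading comes with each control period).
- camera(name): name is "side" or "top"; returns the picture (400x640x3 uint8, red, green, blue); there is no depth.
- get_calibration(name): a dict with "fx", "fy", "cx", "cy" (pixels), "k1" (the pictures are not rectified: a ray, as slopes to the right and down, at radius r is drawn at 1 + k1 r^2 times it, then the intrinsics apply), "R" (3x3) and "t" (3): a world point X has camera coordinates R X + t. Camera axes: x right, y down, z forward; pixel columns grow to the right and rows downward; lengths in m; the calibration is good to about 2 mm. A picture is of the moment at which its call begins. get_calibration takes no time and is no camera call.
- close_job(): hands the job in; it is judged then, once.
The state is a dict: "time": time; "joint_positions": joint angles; "joint_vel": joint speeds; "joint_torque": joint torques, N m; "ee_pos": TCP position; "eef_rot": TCP orientation; "ft_force": force on the tool from outside, world axes, zero at the start; "torque": the same for the moment, N m; "width": finger opening in m; "grip_force": force on a finger pad.
Only numpy, scipy, OpenCV 4.12 (cv2) and the standard library are available. Lean on these libraries where they do the work, as an engineer would, in place of code of your own. Each camera call takes 0.05 s, during which the arm holds its last target. There are 200 camera calls.

## Working session

There is one attempt and no reset: what is moved stays moved. The work goes in short steps, Python scripts to look and compute and a tool call to move; the robot and the scene stay as the last step left them, time stands still between calls to the robot, and variables do not carry over. Pictures are saved under pics/ and viewed, at most 10 in all, crops included, and the job is handed in when it is done.

Besides the shell and the picture viewer there is one more tool, called after "Call:" as name(argument=value, ...), one argument or row to a line, values as JSON. carry_out: Moves the arm, as the interface text tells. Its arguments: {"type":"object","properties":{"deltas":{"type":"array","items":{"type":"object","properties":{"hand":{"type":"number"},"dp":{"type":"array","items":{"type":"number","minimum":-1,"maximum":1}},"spin":{"type":"number","minimum":-1,"maximum":1}}}},"force":{"type":"number"}},"required":["deltas"]}

```bash
ls; mkdir -p pics; python3 - <<'E'
from bench import *
import cv2,numpy as np
s=read_state();print({k:np.round(v,4).tolist() for k,v in s.items()})
for n in("top","side"):
    c=get_calibration(n);print(n,{k:np.round(v,4).tolist() for k,v in c.items()})
    cv2.imwrite(f"pics/{n}0.png",camera(n)[:,:,::-1])
E
```

```text
pics
{'time': 0.0, 'joint_positions': [-1.2346, 0.3329, -0.0647, 1.4609, 0.0216, 1.3499, -0.0885], 'joint_vel': [0.0003, -0.0, -0.0013, -0.0024, 0.0001, -0.0004, -0.0005], 'joint_torque': [-0.0002, -62.3265, 0.0243, -38.9893, -0.0614, 0.0399, 0.0001], 'ee_pos': [0.2193, 0.5848, 0.2217], 'eef_rot': [0.1784, 0.984, -0.0007, -0.0001], 'ft_force': [-0.1088, -0.6952, 0.7922], 'torque': [-0.02, -0.012, 0.0116], 'grip_force': 0.0, 'width': 0.0871}
top {'fx': 483.6533, 'fy': 483.6533, 'cx': 317.5259, 'cy': 201.4396, 'k1': -0.1282, 'R': [[0.0175, -0.9998, -0.0113], [-0.9984, -0.0169, -0.0539], [0.0537, 0.0123, -0.9985]], 't': [-0.0003, 0.6064, 1.3802]}
side {'fx': 382.1649, 'fy': 382.1649, 'cx': 315.8629, 'cy': 199.3358, 'k1': -0.0315, 'R': [[-0.9969, -0.0761, -0.0192], [-0.0317, 0.6137, -0.7889], [0.0718, -0.7858, -0.6142]], 't': [0.586, 0.0524, 1.0006]}
```

View pics/top0.png

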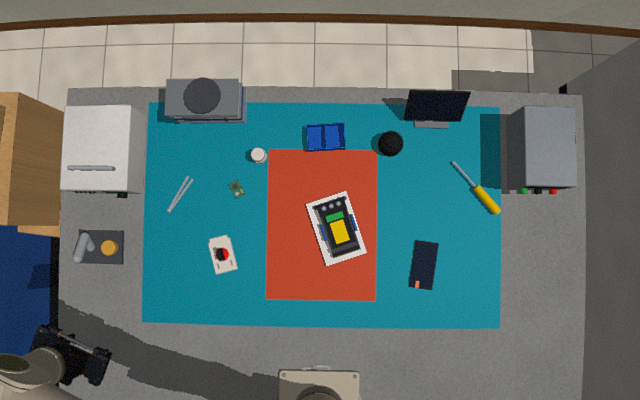

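View pics/side0.png

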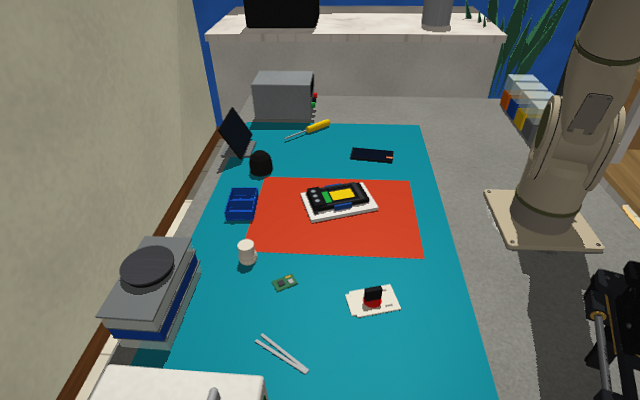

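The top view shows the cover at about (222,255) and the holder at (336,228), with its camera bar toward (328,203). I'll measure both.

```bash
cat > h.py <<'E'
from bench import *
import cv2,numpy as np
def ray(n,uv):
    c=get_calibration(n);K=np.array([[c['fx'],0,c['cx']],[0,c['fy'],c['cy']],[0,0,1]])
    p=cv2.undistortPoints(np.array(uv,float).reshape(-1,1,2),K,np.array([c['k1'],0,0,0,0.]))[:,0]
    R=np.array(c['R']);d=np.c_[p,np.ones(len(p))]@R
    return -R.T@np.array(c['t']),d
def plane(n,uv,z):
    o,d=ray(n,uv);return o+d*((z-o[2])/d[:,2])[:,None]
def proj(n,X):
    c=get_calibration(n);K=np.array([[c['fx'],0,c['cx']],[0,c['fy'],c['cy']],[0,0,1]])
    return cv2.projectPoints(np.array(X,float).reshape(-1,1,3),cv2.Rodrigues(np.array(c['R']))[0],np.array(c['t']),K,np.array([c['k1'],0,0,0,0.]))[0][:,0]
def two(ua,ub):
    (o,d),(q,e)=ray("top",[ua]),ray("side",[ub]);A=[];b=[]
    for o_,d_ in((o,d[0]),(q,e[0])):
        d_=d_/np.linalg.norm(d_);P=np.eye(3)-np.outer(d_,d_);A.append(P);b.append(P@o_)
    return np.linalg.lstsq(np.vstack(A),np.hstack(b),rcond=None)[0]
def mask(hsv,lo,hi,box):
    m=np.zeros(hsv.shape[:2],np.uint8);x0,y0,x1,y1=box
    m[y0:y1,x0:x1]=cv2.inRange(hsv,lo,hi)[y0:y1,x0:x1];return m
def big(m):
    return max(cv2.findContours(m,cv2.RETR_EXTERNAL,cv2.CHAIN_APPROX_NONE)[0],key=cv2.contourArea)[:,0]
E
python3 - <<'E'
from h import *
T=cv2.imread("pics/top0.png");S=cv2.imread("pics/side0.png")
def rep(name,n,im,lo,hi,box,z):
    h=cv2.cvtColor(im,cv2.COLOR_BGR2HSV);c=big(mask(h,lo,hi,box))
    P=plane(n,c,z)[:,:2];r=cv2.minAreaRect((P*1000).astype(np.float32))
    print(name,n,np.round(r[0],1),np.round(r[1],1),round(r[2],2),np.round(cv2.boxPoints(r)).tolist())
W=((0,0,120),(180,70,255))
rep("cover","top",T,*W,(200,225,245,285),.004)
rep("cover","side",S,*W,(335,275,410,325),.004)
rep("holder","top",T,*W,(300,185,374,272),.012)
rep("yellow","top",T,(20,120,120),(35,255,255),(300,185,374,272),.026)
rep("green","top",T,(45,120,80),(75,255,255),(300,185,374,272),.026)
rep("yellow","side",S,(20,120,120),(35,255,255),(300,180,380,225),.024)
rep("bar","top",T,(0,0,0),(180,255,45),(205,235,240,275),.042)
rep("handheld","top",T,(0,0,0),(180,255,60),(300,185,374,272),.029)
a=cv2.resize(T[225:285,195:250],None,fx=7,fy=7,interpolation=cv2.INTER_CUBIC)
b=cv2.resize(T[185:270,300:372],None,fx=5,fy=5,interpolation=cv2.INTER_CUBIC)
o=np.zeros((430,760,3),np.uint8);o[:a.shape[0],:a.shape[1]]=a;o[:b.shape[0],390:390+b.shape[1]]=b
cv2.imwrite("pics/c1.png",o)
E
```

```text
cover top [449.  286.6] [105.7  68.1] 15.56 [[389.0, 305.0], [407.0, 240.0], [509.0, 268.0], [491.0, 334.0]]
cover side [447.9 288.9] [104.9  68.6] 15.8 [[388.0, 308.0], [407.0, 242.0], [508.0, 270.0], [489.0, 336.0]]
holder top [531. -44.] [189.1 123.6] 19.43 [[421.0, -17.0], [462.0, -134.0], [641.0, -71.0], [600.0, 46.0]]
yellow top [521.1 -53.8] [62.3 40.7] 19.36 [[485.0, -45.0], [498.0, -83.0], [557.0, -63.0], [544.0, -24.0]]
green top [563.7 -38.8] [19.  49.8] 19.4 [[546.0, -18.0], [563.0, -65.0], [581.0, -59.0], [564.0, -12.0]]
yellow side [519.4 -53. ] [62.9 41.3] 19.36 [[483.0, -44.0], [497.0, -83.0], [556.0, -62.0], [542.0, -23.0]]
bar top [450.6 284.5] [30.3 12.6] 15.54 [[434.0, 286.0], [438.0, 274.0], [467.0, 282.0], [463.0, 295.0]]
handheld top [543.8 -41.7] [131.5  88.6] 18.81 [[467.0, -21.0], [496.0, -105.0], [620.0, -62.0], [592.0, 21.0]]
```

View pics/c1.png

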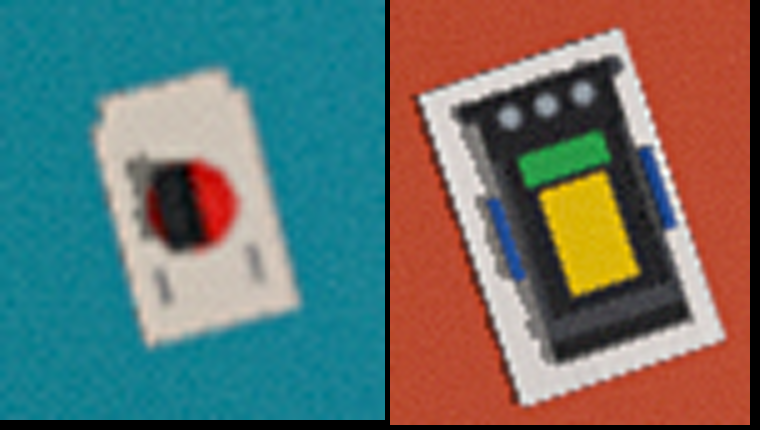

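The crop shows the cover's tongue at its upper end (yaw ≈ 15.6°, centre ≈ (449,287) mm). The holder's yaw is ≈ 19.4°. The recess inlay lies about 6 mm to the right (−y) of the holder's middle. The tool can't be tilted, so I'll use the holder plate's edge to pivot the cover in the grip. First I'll check the crosswise offset with the jaws and lenses, and work out the first move.

```bash
cat >> h.py <<'E'
from scipy.spatial.transform import Rotation as Ro
HO=np.array([.531,-.044]);HY=np.radians(19.4)
def hol(P):  # world -> holder (mm)
    P=np.atleast_2d(P);c,s=np.cos(HY),np.sin(HY);d=P[:,:2]-HO
    return np.round(1000*np.c_[d@[c,s],d@[-s,c],P[:,2]],1).tolist()
def wor(x,y,z):  # holder mm -> world m
    c,s=np.cos(HY),np.sin(HY);return [HO[0]+(c*x-s*y)/1000,HO[1]+(s*x+c*y)/1000,z/1000]
def delta(p,yawx,ref=None):
    """dp, spin to reach TCP p with tool x at yaw (deg)"""
    s=read_state();R=Ro.from_quat(s['eef_rot']).as_matrix()
    d=R.T@(np.array(p)-(s['ee_pos'] if ref is None else ref))
    y0=np.degrees(np.arctan2(R[1,0],R[0,0]));a=-((yawx-y0+180)%360-180)
    print("dp",np.round(d/.25,4).tolist(),"spin",round(a/180,4),"yaw0",round(y0,2))
E
python3 - <<'E'
from h import *
T=cv2.imread("pics/top0.png");S=cv2.imread("pics/side0.png")
h=cv2.cvtColor(T,cv2.COLOR_BGR2HSV)
m=mask(h,(105,120,60),(130,255,255),(300,185,374,272))
for c in cv2.findContours(m,cv2.RETR_EXTERNAL,cv2.CHAIN_APPROX_NONE)[0]:
    if len(c)>8: 
        P=np.array(hol(plane("top",c[:,0],.027)));print("jaw x",P[:,0].min(),P[:,0].max(),"y",P[:,1].min(),P[:,1].max())
g=T[195:215,318:345].min(2);m=(g>110).astype(np.uint8)
n,l,st,ce=cv2.connectedComponentsWithStats(m)
for i in range(1,n):
    if st[i,4]>3: print("lens",st[i,4],hol(plane("top",[ce[i]+[318,195]],.034)))
print("yel/green",hol([[.5211,-.0538,0],[.5637,-.0388,0]]))
m=mask(h,(0,0,0),(180,255,62),(300,185,374,272));P=np.array(hol(plane("top",np.argwhere(m)[:,::-1],.029)))
for x in range(-70,95,10):
    q=P[abs(P[:,0]-x)<4];print(x,len(q),q[:,1].min() if len(q) else 0,q[:,1].max() if len(q) else 0)
delta([.449,.287,.10],195.6);delta([.449,.287,.012],195.6)
E
```

```text
jaw x -23.9 22.2 y 37.0 42.5
jaw x -23.0 22.2 y -54.3 -47.9
lens 109 [[86.3, -7.0, 34.0]]
lens 11 [[64.3, -27.7, 34.0]]
lens 12 [[64.5, -5.5, 34.0]]
lens 13 [[64.4, 15.9, 34.0]]
yel/green [[-12.6, -6.0, 0.0], [32.6, -6.0, 0.0]]
-70 78 -44.1 33.4
-60 1 -43.2 -43.2
-50 64 -41.4 28.9
-40 30 -41.4 30.7
-30 29 -42.4 28.9
-20 29 -42.4 29.8
-10 31 -42.4 30.7
0 25 -42.4 28.9
10 26 -42.4 29.8
20 39 -42.4 31.6
30 21 -42.4 29.8
40 28 -42.5 33.5
50 79 -45.2 33.5
60 47 -45.2 33.5
70 54 -45.3 41.6
80 31 -47.1 40.7
90 0 0 0
dp [-1.2784, -0.7926, 0.4885] spin -0.2009 yaw0 159.45
dp [-1.2784, -0.7921, 0.8405] spin -0.2009 yaw0 159.45
```

Jaws, lenses and inlay all agree on a crosswise offset of about −6 mm. Moving now.

Call:
carry_out(
  deltas=[
    {"hand": 87,"dp": [-0.2,-0.12,0.07],"spin": -0.04},
    {"hand": 60,"dp": [-0.4,-0.24,0.14],"spin": -0.08},
    {"hand": 50,"dp": [-0.6,-0.38,0.2],"spin": -0.12},
    {"hand": 40,"dp": [-0.8,-0.5,0.28],"spin": -0.16},
    {"hand": 40,"dp": [-1.0,-0.62,0.36],"spin": -0.2009},
    {"hand": 40,"dp": [-1.0,-0.7926,0.42],"spin": -0.2009},
    {"hand": 40,"dp": [-1.0,-0.7926,0.42],"spin": -0.2009},
  ],
  force=30,
)

```text
time: 0.8
ee_pos: [0.3846, 0.3089, 0.1163]
eef_rot: [-0.135, 0.991, -0.0, -0.0]
ft_force: [1.4, -0.5, 0.4]
width: 0.047
grip_force: 0.0
```

```bash
python3 - <<'E'
from h import *
print(np.round(read_state()['ee_pos'],4));delta([.449,.287,.06],195.6);delta([.449,.287,.012],195.6)
E
```

```text
[0.3846 0.3089 0.1163]
dp [-0.2252, -0.1529, 0.2252] spin -0.0005 yaw0 -164.5
dp [-0.2254, -0.1528, 0.4172] spin -0.0005 yaw0 -164.5
```

Call:
carry_out(
  deltas=[
    {"hand": 40,"dp": [-0.12,-0.08,0.1],"spin": 0},
    {"hand": 40,"dp": [-0.2252,-0.1529,0.2],"spin": 0},
    {"hand": 40,"dp": [-0.2252,-0.1529,0.22],"spin": 0},
    {"hand": 40,"dp": [-0.2252,-0.1529,0.3],"spin": 0},
    {"hand": 40,"dp": [-0.2252,-0.1529,0.38],"spin": 0},
    {"hand": 40,"dp": [-0.2252,-0.1529,0.413],"spin": 0},
    {"hand": 40,"dp": [-0.2252,-0.1529,0.413],"spin": 0},
  ],
)

```text
time: 1.5
ee_pos: [0.4475, 0.29, 0.0134]
eef_rot: [-0.136, 0.991, -0.001, -0.001]
ft_force: [-0.1, -0.5, -0.8]
width: 0.0402
grip_force: 0.0
```

Call:
carry_out(
  deltas=[
    {"hand": 5,"dp": [0,0,0],"spin": 0},
    {"hand": 5,"dp": [0,0,0],"spin": 0},
    {"hand": 5,"dp": [0,0,0],"spin": 0},
    {"hand": 5,"dp": [0,0,0],"spin": 0},
    {"hand": 5,"dp": [0,0,0],"spin": 0},
    {"hand": 5,"dp": [0,0,0],"spin": 0},
  ],
  force=15,
)

```text
time: 2.1
ee_pos: [0.4487, 0.2904, 0.0147]
eef_rot: [-0.136, 0.991, 0.0, 0.0]
ft_force: [-0.7, -0.7, 4.4]
width: 0.0117
grip_force: 15.0
```

```bash
python3 - <<'E'
from h import *
print(np.round(read_state()['ee_pos'],4),np.round(read_state()['ft_force'],2));delta([.449,.287,.10],195.6)
E
```

```text
[0.4487 0.2904 0.0147] [-0.74 -0.66  4.36]
dp [0.0022, -0.0133, -0.3412] spin 0.0 yaw0 -164.4
```

Call:
carry_out(
  deltas=[
    {"hand": 5,"dp": [0,0,-0.1],"spin": 0},
    {"hand": 5,"dp": [0,0,-0.25],"spin": 0},
    {"hand": 5,"dp": [0,0,-0.4],"spin": 0},
    {"hand": 5,"dp": [0,0,-0.4],"spin": 0},
    {"hand": 5,"dp": [0,0,-0.4],"spin": 0},
  ],
  force=20,
)

```text
time: 2.6
ee_pos: [0.4487, 0.2905, 0.1148]
eef_rot: [-0.136, 0.991, 0.0, 0.001]
ft_force: [0.2, 0.9, -1.6]
width: 0.012
grip_force: 20.0
```

```bash
python3 - <<'E'
from h import *
T=camera("top");S=camera("side")
cv2.imwrite("pics/t2.png",T[:,:,::-1]);cv2.imwrite("pics/s2.png",S[:,:,::-1])
s=read_state();print(np.round(s['ee_pos'],4),np.round(s['ft_force'],2))
u=proj("side",[s['ee_pos']])[0].astype(int);v=proj("top",[s['ee_pos']])[0].astype(int);print(u,v)
a=cv2.resize(S[u[1]-40:u[1]+50,u[0]-60:u[0]+60,::-1],None,fx=4,fy=4,interpolation=cv2.INTER_CUBIC)
b=cv2.resize(T[v[1]-45:v[1]+45,v[0]-35:v[0]+35,::-1],None,fx=4,fy=4,interpolation=cv2.INTER_CUBIC)
cv2.imwrite("pics/c2.png",np.hstack([a,b]))
p=wor(138,-6,110);delta(p,199.4)
E
```

```text
[0.4478 0.2898 0.1132] [-0.21  0.04 -0.8 ]
[375 265] [212 256]
dp [-0.5137, -1.3628, 0.0126] spin -0.0211 yaw0 -164.39
```

View pics/c2.png

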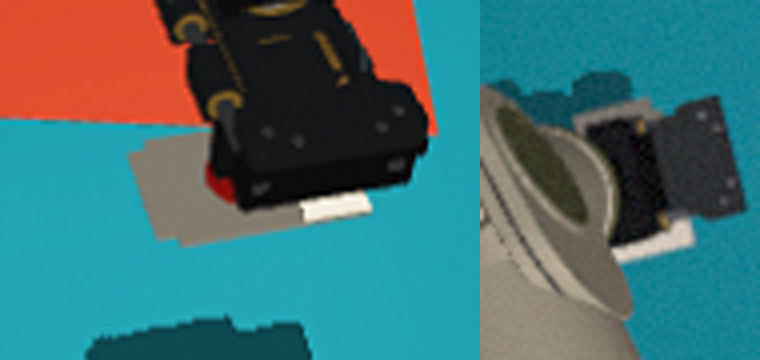

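The cover is held and lifted; its tongue points left in the side view. Now I'll move it in front of the holder.

Call:
carry_out(
  deltas=[
    {"hand": 5,"dp": [-0.05,-0.13,0],"spin": -0.005},
    {"hand": 5,"dp": [-0.1,-0.27,0],"spin": -0.01},
    {"hand": 5,"dp": [-0.155,-0.41,0],"spin": -0.015},
    {"hand": 5,"dp": [-0.21,-0.55,0],"spin": -0.0211},
    {"hand": 5,"dp": [-0.26,-0.69,0],"spin": -0.0211},
    {"hand": 5,"dp": [-0.31,-0.83,0],"spin": -0.0211},
    {"hand": 5,"dp": [-0.37,-0.93,0],"spin": -0.0211},
    {"hand": 5,"dp": [-0.42,-1.0,0],"spin": -0.0211},
    {"hand": 5,"dp": [-0.47,-1.0,0],"spin": -0.0211},
  ],
)

```text
time: 3.6
ee_pos: [0.6292, 0.0769, 0.1124]
eef_rot: [-0.166, 0.986, -0.001, -0.001]
ft_force: [0.3, 0.9, 0.2]
width: 0.0119
grip_force: 20.0
```

```bash
python3 - <<'E'
from h import *
p=wor(138,-6,65);delta(p,199.4)
E
```

```text
dp [-0.0231, -0.3493, 0.1902] spin -0.0015 yaw0 -160.86
```

Call:
carry_out(
  deltas=[
    {"hand": 5,"dp": [-0.01,-0.12,0.02],"spin": -0.0015},
    {"hand": 5,"dp": [-0.02,-0.25,0.06],"spin": -0.0015},
    {"hand": 5,"dp": [-0.023,-0.34,0.12],"spin": -0.0015},
    {"hand": 5,"dp": [-0.023,-0.3493,0.19],"spin": -0.0015},
    {"hand": 5,"dp": [-0.023,-0.3493,0.19],"spin": -0.0015},
    {"hand": 5,"dp": [-0.023,-0.3493,0.19],"spin": -0.0015},
  ],
)

```text
time: 4.2
ee_pos: [0.6625, 0.0013, 0.0657]
eef_rot: [-0.171, 0.985, 0.0, -0.001]
ft_force: [-0.1, 0.2, -0.1]
width: 0.0116
grip_force: 20.0
```

```bash
python3 - <<'E'
from h import *
e=[];f=[]
for i in range(6):
    S=camera("side");s=read_state();e.append(s['ee_pos']);f.append(s['ft_force'])
T=camera("top")
print(np.mean(e,0).round(4),np.std(e,0).round(4),np.mean(f,0).round(2),np.std(f,0).round(2),hol(np.mean(e,0)))
cv2.imwrite("pics/s3.png",S[:,:,::-1]);cv2.imwrite("pics/t3.png",T[:,:,::-1])
u=proj("side",[np.mean(e,0)])[0].astype(int);print(u)
a=cv2.resize(S[u[1]-40:u[1]+50,u[0]-70:u[0]+70,::-1],None,fx=5,fy=5,interpolation=cv2.INTER_CUBIC)
cv2.imwrite("pics/c3.png",a)
E
```

```text
[0.6635 0.0015 0.0674] [0.0002 0.0002 0.0003] [ 0.08  0.33 -0.53] [0.3  0.5  0.37] [[140.1, -1.1, 67.4]]
[286 191]
```

View pics/c3.png

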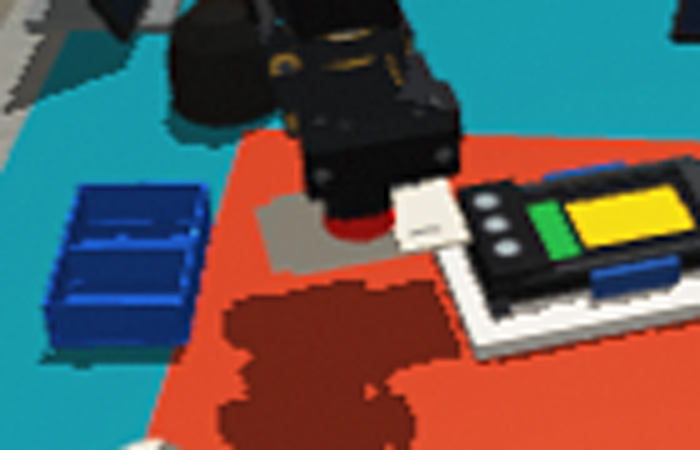

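The tongue edge shows in the crop at about (258,207)–(275,272) and the rear edge at (455,180)–(470,243). I'll triangulate these onto the cover's height.

```bash
python3 - <<'E'
from h import *
uv=np.array([[258,207],[275,272],[455,180],[470,243]])/5+[216,151]
for z in(.054,.058,.062):print(z,hol(plane("side",uv,z)))
E
```

```text
0.054 [[187.5, -29.2, 54.0], [188.2, 28.7, 54.0], [80.0, -22.9, 54.0], [85.9, 33.6, 54.0]]
0.058 [[188.0, -23.8, 58.0], [188.7, 33.7, 58.0], [81.2, -17.5, 58.0], [87.1, 38.6, 58.0]]
0.062 [[188.5, -18.3, 62.0], [189.2, 38.8, 62.0], [82.4, -12.1, 62.0], [88.3, 43.6, 62.0]]
```

Call:
carry_out(
  deltas=[
    {"hand": 5,"dp": [-0.008,-0.024,0.05],"spin": 0},
    {"hand": 5,"dp": [-0.008,-0.024,0.1],"spin": 0},
    {"hand": 5,"dp": [-0.008,-0.024,0.144],"spin": 0},
    {"hand": 5,"dp": [-0.008,-0.024,0.144],"spin": 0},
    {"hand": 5,"dp": [-0.008,-0.024,0.144],"spin": 0},
  ],
  force=10,
)

```text
time: 5.05
ee_pos: [0.6669, -0.0043, 0.0301]
eef_rot: [-0.171, 0.985, 0.0, -0.001]
ft_force: [0.2, -0.6, -0.5]
width: 0.0117
grip_force: 10.0
```

Call:
carry_out(
  deltas=[
    {"hand": 5,"dp": [0,0,0.008],"spin": 0},
    {"hand": 5,"dp": [0,0,0.016],"spin": 0},
    {"hand": 5,"dp": [0,0,0.016],"spin": 0},
  ],
)

```text
time: 5.35
ee_pos: [0.6673, -0.0043, 0.0269]
eef_rot: [-0.171, 0.985, 0.0, 0.0]
ft_force: [-0.0, -0.8, -0.1]
width: 0.012
grip_force: 10.0
```

Call:
carry_out(
  deltas=[
    {"hand": 5,"dp": [0,0,0.008],"spin": 0},
    {"hand": 5,"dp": [0,0,0.008],"spin": 0},
  ],
)

```text
time: 5.55
ee_pos: [0.6678, -0.0042, 0.0252]
eef_rot: [-0.171, 0.985, 0.0, 0.001]
ft_force: [1.4, 0.9, 0.7]
width: 0.0122
grip_force: 10.0
```

Call:
carry_out(
  deltas=[
    {"hand": 5,"dp": [0,0,0.008],"spin": 0},
    {"hand": 5,"dp": [0,0,0.008],"spin": 0},
  ],
)

```text
time: 5.75
ee_pos: [0.6675, -0.0043, 0.0229]
eef_rot: [-0.171, 0.985, 0.0, 0.0]
ft_force: [1.7, 0.7, 2.1]
width: 0.0122
grip_force: 10.0
```

Call:
carry_out(
  deltas=[
    {"hand": 5,"dp": [0,0,0.006],"spin": 0},
    {"hand": 5,"dp": [0,0,0.012],"spin": 0},
    {"hand": 5,"dp": [0,0,0.012],"spin": 0},
  ],
)

```text
time: 6.05
ee_pos: [0.6676, -0.0042, 0.0203]
eef_rot: [-0.171, 0.985, 0.0, 0.0]
ft_force: [1.3, 2.2, 7.0]
width: 0.0117
grip_force: 10.0
```

```bash
python3 - <<'E'
from h import *
e=[];f=[]
for i in range(3):
    S=camera("side");s=read_state();e.append(s['ee_pos']);f.append(s['ft_force'])
print(np.mean(e,0).round(4),np.mean(f,0).round(2),hol(np.mean(e,0)))
u=proj("side",[np.mean(e,0)])[0].astype(int);print(u)
a=cv2.resize(S[u[1]-40:u[1]+40,u[0]-60:u[0]+60,::-1],None,fx=6,fy=6,interpolation=cv2.INTER_CUBIC)
cv2.imwrite("pics/c4.png",a)
E
```

```text
[ 0.6676 -0.0043  0.0203] [0.32 0.84 5.6 ] [[142.0, -7.9, 20.3]]
[286 203]
```

View pics/c4.png

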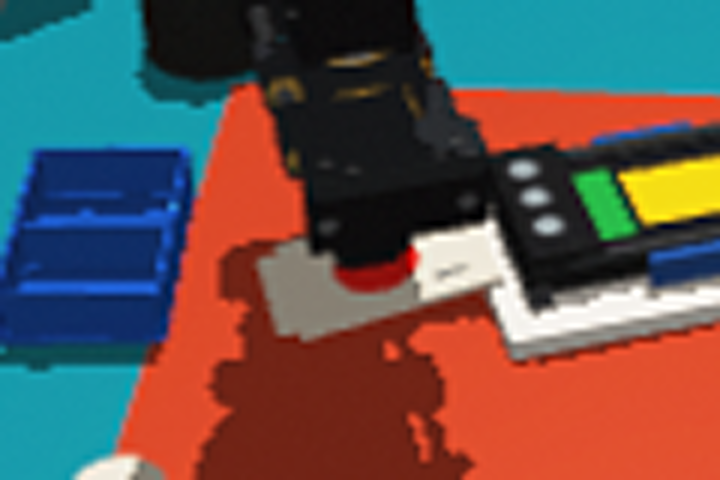

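The tongue end is visibly dipping (crop (275,300)) while the heel rests on the plate edge. I'll go slightly further, then tighten the grip and lift.

Call:
carry_out(
  deltas=[
    {"hand": 5,"dp": [0,0,0.003],"spin": 0},
    {"hand": 5,"dp": [0,0,0.003],"spin": 0},
    {"hand": 5,"dp": [0,0,0.003],"spin": 0},
  ],
)

```text
time: 6.5
ee_pos: [0.6677, -0.0042, 0.0201]
eef_rot: [-0.171, 0.985, 0.0, 0.001]
ft_force: [-1.6, 1.2, 11.8]
width: 0.0119
grip_force: 10.0
```

Call:
carry_out(
  deltas=[
    {"hand": 5,"dp": [0,0,0.003],"spin": 0},
    {"hand": 5,"dp": [0,0,0.003],"spin": 0},
    {"hand": 5,"dp": [0,0,-0.06],"spin": 0},
    {"hand": 5,"dp": [0,0,-0.16],"spin": 0},
    {"hand": 5,"dp": [0,0,-0.16],"spin": 0},
    {"hand": 5,"dp": [0,0,-0.16],"spin": 0},
  ],
  force=30,
)

```text
time: 7.1
ee_pos: [0.6671, -0.0045, 0.0593]
eef_rot: [-0.171, 0.985, -0.0, 0.0]
ft_force: [-0.7, 1.0, -0.1]
width: 0.0117
grip_force: 30.0
```

```bash
python3 - <<'E'
from h import *
e=[]
for i in range(4):
    S=camera("side");s=read_state();e.append(s['ee_pos'])
T=camera("top")
m=np.mean(e,0);print(m.round(4),hol(m))
u=proj("side",[m])[0].astype(int);v=proj("top",[m])[0].astype(int);print(u,v)
a=cv2.resize(S[u[1]-20:u[1]+40,u[0]-35:u[0]+35,::-1],None,fx=8,fy=8,interpolation=cv2.INTER_CUBIC)
b=cv2.resize(T[v[1]-30:v[1]+30,v[0]-14:v[0]+14,::-1],None,fx=8,fy=8,interpolation=cv2.INTER_CUBIC)
cv2.imwrite("pics/c5.png",np.hstack([a,b]));print(a.shape,b.shape)
E
```

```text
[ 0.6665 -0.0044  0.0581] [[140.9, -7.7, 58.1]]
[286 192] [322 179]
(480, 560, 3) (480, 224, 3)
```

View pics/c5.png

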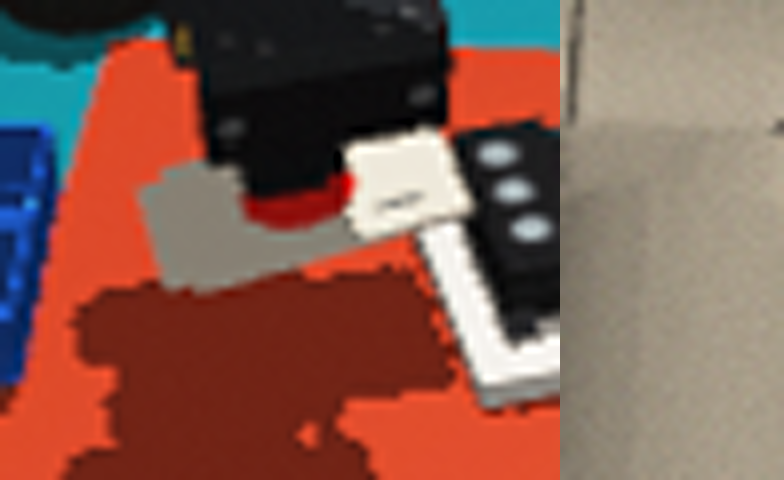

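```bash
python3 - <<'E'
from h import *
from scipy.optimize import least_squares
def fit(uv,g):
    L=np.array([[52,-27,4],[52,27,4],[-52,-33,4],[-52,33,4.]])
    def X(p):
        a=np.radians(p[3]);c,s=np.cos(a),np.sin(a);q=np.c_[L[:,0]*c+L[:,2]*s,L[:,1],-L[:,0]*s+L[:,2]*c]+p[:3]
        return np.array([wor(*r) for r in q])
    r=least_squares(lambda p:(proj("side",X(p))-uv).ravel(),g);print(r.x.round(1),np.abs(r.fun).max().round(2))
fit(np.array([[140,187],[165,285],[437,128],[470,212]])/8+[251,172],[138,-7,45,5])
fit(np.array([[258,207],[275,272],[455,180],[470,243]])/5+[216,151],[138,-7,54,0])
E
```

```text
[131.4 -23.9  25.5   3.2] 1.67
[136.2   6.8  53.3  -2.1] 1.77
```

Call:
carry_out(
  deltas=[
    {"hand": 5,"dp": [0.0,0.0,-0.07],"spin": 0},
    {"hand": 5,"dp": [0.12,0.011,-0.08],"spin": 0},
    {"hand": 5,"dp": [0.25,0.011,-0.08],"spin": 0},
    {"hand": 5,"dp": [0.38,0.011,-0.08],"spin": 0},
    {"hand": 5,"dp": [0.5,0.011,-0.08],"spin": 0},
    {"hand": 5,"dp": [0.58,0.011,-0.08],"spin": 0},
    {"hand": 5,"dp": [0.62,0.011,-0.05],"spin": 0},
    {"hand": 5,"dp": [0.62,0.011,0.0],"spin": 0},
    {"hand": 5,"dp": [0.62,0.011,0.02],"spin": 0},
    {"hand": 5,"dp": [0.62,0.011,0.02],"spin": 0},
    {"hand": 5,"dp": [0.62,0.011,0.02],"spin": 0},
  ],
)

```text
time: 8.45
ee_pos: [0.5209, -0.0536, 0.0536]
eef_rot: [-0.171, 0.985, -0.0, -0.0]
ft_force: [-0.5, 0.1, -0.5]
width: 0.0116
grip_force: 30.0
```

```bash
python3 - <<'E'
from h import *
e=[];f=[]
for i in range(3):
    S=camera("side");s=read_state();e.append(s['ee_pos']);f.append(s['ft_force'])
T=camera("top")
m=np.mean(e,0);print(m.round(4),hol(m),np.mean(f,0).round(2)); delta(m,199.4)
a=cv2.resize(S[165:230,290:390,::-1],None,fx=5,fy=5,interpolation=cv2.INTER_CUBIC)
b=cv2.resize(T[185:270,300:356,::-1],None,fx=5,fy=5,interpolation=cv2.INTER_CUBIC)[:,:]
o=np.zeros((425,780,3),np.uint8);o[:325,:500]=a;o[:425,500:780]=b
cv2.imwrite("pics/c6.png",o)
E
```

```text
[ 0.5209 -0.0538  0.0541] [[-12.8, -5.9, 54.1]] [-0.09 -0.36 -0.61]
dp [-0.0008, 0.0002, 0.0006] spin 0.0016 yaw0 -160.32
```

View pics/c6.png

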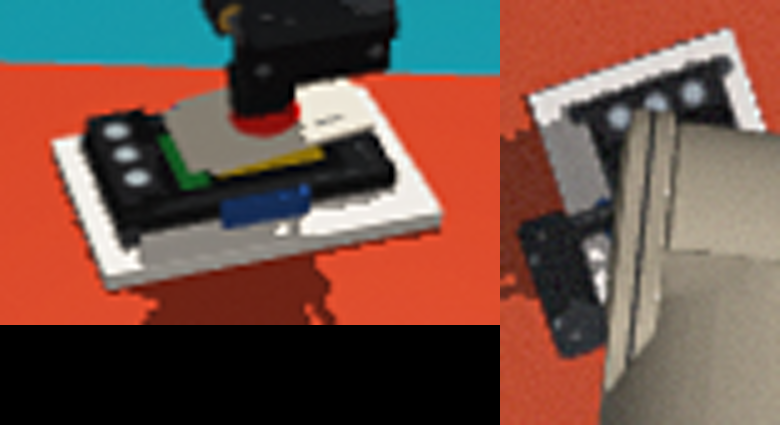

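```bash
python3 - <<'E'
from h import *
uv=np.array([[165,112],[190,175]])/5+[290,165]
for z in(.036,.039,.042):
    p=np.array(hol(plane("side",uv,z)));print(z,p.tolist(),p.mean(0))
uv=np.array([[115,132],[125,155],[137,179]])/5+[290,165]
print("lens side",hol(plane("side",uv,.034)))
E
```

```text
0.036 [[32.0, -32.4, 36.0], [34.8, 26.4, 36.0]] [33.4 -3.  36. ]
0.039 [[33.1, -28.5, 39.0], [35.9, 30.1, 39.0]] [34.5  0.8 39. ]
0.042 [[34.2, -24.5, 42.0], [37.0, 33.8, 42.0]] [35.6   4.65 42.  ]
lens side [[63.0, -24.9, 34.0], [63.1, -3.0, 34.0], [62.4, 19.3, 34.0]]
```

The side crop shows the cover nose-down with its tongue edge over the green inlay, about 8–10 mm behind the lip. Next I lower it to feel for the floor.

Call:
carry_out(
  deltas=[
    {"hand": 5,"dp": [0,0,0.016],"spin": 0},
    {"hand": 5,"dp": [0,0,0.03],"spin": 0},
    {"hand": 5,"dp": [0,0,0.03],"spin": 0},
    {"hand": 5,"dp": [0,0,0.03],"spin": 0},
  ],
)

```text
time: 9.05
ee_pos: [0.5202, -0.054, 0.0464]
eef_rot: [-0.171, 0.985, 0.0, -0.0]
ft_force: [-0.8, -0.5, -0.7]
width: 0.0115
grip_force: 30.0
```

Call:
carry_out(
  deltas=[
    {"hand": 5,"dp": [0,0,0.004],"spin": 0},
    {"hand": 5,"dp": [0,0,0.004],"spin": 0},
  ],
)

```text
time: 9.25
ee_pos: [0.5204, -0.0539, 0.0455]
eef_rot: [-0.171, 0.985, 0.0, 0.0]
ft_force: [-0.9, -0.1, -0.6]
width: 0.0117
grip_force: 30.0
```

Call:
carry_out(
  deltas=[
    {"hand": 5,"dp": [0,0,0.004],"spin": 0},
    {"hand": 5,"dp": [0,0,0.004],"spin": 0},
  ],
)

```text
time: 9.45
ee_pos: [0.5205, -0.0539, 0.0448]
eef_rot: [-0.171, 0.985, 0.0, 0.0]
ft_force: [-1.3, 0.1, 3.4]
width: 0.0118
grip_force: 30.0
```

Call:
carry_out(
  deltas=[
    {"hand": 5,"dp": [0,0,0.004],"spin": 0},
    {"hand": 5,"dp": [0,0,0.004],"spin": 0},
  ],
)

```text
time: 9.65
ee_pos: [0.5205, -0.0535, 0.0438]
eef_rot: [-0.171, 0.985, 0.0, 0.0]
ft_force: [-1.8, 2.5, 4.0]
width: 0.0121
grip_force: 30.0
```

Call:
carry_out(
  deltas=[
    {"hand": 5,"dp": [0,0.004,0],"spin": 0},
    {"hand": 5,"dp": [0,0.004,0],"spin": 0},
  ],
)

```text
time: 9.85
ee_pos: [0.5204, -0.053, 0.0437]
eef_rot: [-0.171, 0.985, -0.0, 0.0]
ft_force: [-0.3, 1.0, 3.6]
width: 0.0118
grip_force: 30.0
```

Call:
carry_out(
  deltas=[
    {"hand": 5,"dp": [0,0.004,0],"spin": 0},
    {"hand": 5,"dp": [0,0.004,0],"spin": 0},
  ],
)

```text
time: 10.05
ee_pos: [0.5201, -0.0524, 0.0437]
eef_rot: [-0.171, 0.985, -0.0, 0.0]
ft_force: [1.2, -0.9, 2.2]
width: 0.0119
grip_force: 30.0
```

Call:
carry_out(
  deltas=[
    {"hand": 5,"dp": [0,0,0.004],"spin": 0},
    {"hand": 5,"dp": [0,0,0.004],"spin": 0},
  ],
)

```text
time: 10.25
ee_pos: [0.5197, -0.0526, 0.0428]
eef_rot: [-0.171, 0.985, -0.0, 0.0]
ft_force: [-1.9, -1.5, 6.9]
width: 0.0118
grip_force: 30.0
```

Contact is now near the predicted floor height with small side force. I'll raise the cover slightly and go forward under the bar.

Call:
carry_out(
  deltas=[
    {"hand": 5,"dp": [0,0,-0.005],"spin": 0},
    {"hand": 5,"dp": [-0.008,0,-0.005],"spin": 0},
    {"hand": 5,"dp": [-0.016,0,-0.005],"spin": 0},
    {"hand": 5,"dp": [-0.016,0,-0.005],"spin": 0},
  ],
)

```text
time: 10.65
ee_pos: [0.5235, -0.0504, 0.0435]
eef_rot: [-0.171, 0.985, 0.0, -0.0]
ft_force: [0.3, 0.4, -1.0]
width: 0.0115
grip_force: 30.0
```

Call:
carry_out(
  deltas=[
    {"hand": 5,"dp": [-0.008,0,0],"spin": 0},
    {"hand": 5,"dp": [-0.016,0,0],"spin": 0},
    {"hand": 5,"dp": [-0.016,0,0],"spin": 0},
  ],
)

```text
time: 10.95
ee_pos: [0.5275, -0.0492, 0.0437]
eef_rot: [-0.171, 0.985, 0.0, 0.0]
ft_force: [0.4, 0.2, -0.5]
width: 0.012
grip_force: 30.0
```

Call:
carry_out(
  deltas=[
    {"hand": 5,"dp": [-0.008,0,0],"spin": 0},
    {"hand": 5,"dp": [-0.008,0,0],"spin": 0},
  ],
)

```text
time: 11.15
ee_pos: [0.5293, -0.0486, 0.0438]
eef_rot: [-0.171, 0.985, 0.0, 0.0]
ft_force: [-0.2, 0.8, -1.1]
width: 0.0116
grip_force: 30.0
```

Call:
carry_out(
  deltas=[
    {"hand": 5,"dp": [-0.008,0,0],"spin": 0},
    {"hand": 5,"dp": [-0.008,0,0],"spin": 0},
  ],
)

```text
time: 11.35
ee_pos: [0.5308, -0.0481, 0.0437]
eef_rot: [-0.171, 0.985, 0.0, -0.0]
ft_force: [-0.7, -0.8, -0.8]
width: 0.0121
grip_force: 30.0
```

Call:
carry_out(
  deltas=[
    {"hand": 5,"dp": [-0.008,0,0],"spin": 0},
    {"hand": 5,"dp": [-0.008,0,0],"spin": 0},
  ],
)

```text
time: 11.55
ee_pos: [0.5326, -0.0475, 0.0436]
eef_rot: [-0.171, 0.985, 0.0, -0.0]
ft_force: [-3.1, -1.5, 0.5]
width: 0.0115
grip_force: 30.0
```

Call:
carry_out(
  deltas=[
    {"hand": 5,"dp": [-0.008,0,0],"spin": 0},
    {"hand": 5,"dp": [-0.008,0,0],"spin": 0},
  ],
)

```text
time: 11.75
ee_pos: [0.5345, -0.0468, 0.0436]
eef_rot: [-0.171, 0.985, -0.0, -0.0]
ft_force: [-3.4, -1.5, 0.5]
width: 0.012
grip_force: 30.0
```

Call:
carry_out(
  deltas=[
    {"hand": 5,"dp": [-0.006,0,0],"spin": 0},
    {"hand": 5,"dp": [-0.006,0,0],"spin": 0},
    {"hand": 5,"dp": [-0.006,0,0],"spin": 0},
  ],
)

```text
time: 12.05
ee_pos: [0.5359, -0.0463, 0.0436]
eef_rot: [-0.171, 0.985, 0.0, -0.0]
ft_force: [-4.6, -1.7, 0.0]
width: 0.0115
grip_force: 30.0
```

```bash
python3 - <<'E'
from h import *
e=[];f=[]
for i in range(5):
    S=camera("side");s=read_state();e.append(s['ee_pos']);f.append(s['ft_force'])
m=np.mean(e,0);f=np.mean(f,0);c,s=np.cos(HY),np.sin(HY)
print(hol(m),"F holder",np.round([f[0]*c+f[1]*s,-f[0]*s+f[1]*c,f[2]],2))
cv2.imwrite("pics/c7.png",cv2.resize(S[165:230,290:390,::-1],None,fx=7,fy=7,interpolation=cv2.INTER_CUBIC))
E
```

```text
[[3.9, -3.8, 43.7]] F holder [-4.34 -0.26 -0.31]
```

View pics/c7.png

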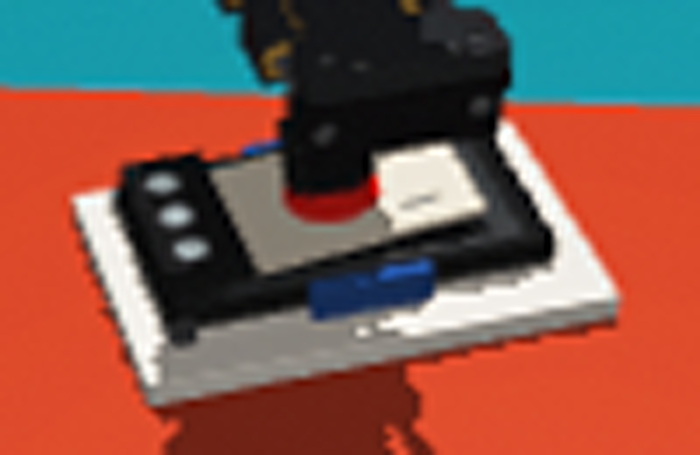

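The tongue is under the bar and the strip is being pushed (4.3 N, about 4.6 mm). The cover sits between the rims. I'll push in slightly more, then rotate the rear down with a softer grip, moving back as the pivot geometry requires.

Call:
carry_out(
  deltas=[
    {"hand": 5,"dp": [-0.003,0,0],"spin": 0},
    {"hand": 5,"dp": [-0.003,0,0.004],"spin": 0},
    {"hand": 5,"dp": [-0.003,0,0.004],"spin": 0},
  ],
  force=10,
)

```text
time: 12.6
ee_pos: [0.537, -0.0459, 0.043]
eef_rot: [-0.171, 0.985, 0.0, 0.0]
ft_force: [-5.9, -1.7, 2.8]
width: 0.012
grip_force: 10.0
```

Call:
carry_out(
  deltas=[
    {"hand": 5,"dp": [0.001,0,0.003],"spin": 0},
    {"hand": 5,"dp": [0.003,0,0.006],"spin": 0},
    {"hand": 5,"dp": [0.003,0,0.006],"spin": 0},
  ],
)

```text
time: 12.9
ee_pos: [0.5366, -0.0461, 0.0416]
eef_rot: [-0.171, 0.985, 0.0, 0.001]
ft_force: [-4.3, -2.6, 3.3]
width: 0.0122
grip_force: 10.0
```

Call:
carry_out(
  deltas=[
    {"hand": 5,"dp": [0.002,0,0.003],"spin": 0},
    {"hand": 5,"dp": [0.004,0,0.006],"spin": 0},
    {"hand": 5,"dp": [0.004,0,0.006],"spin": 0},
  ],
)

```text
time: 13.2
ee_pos: [0.5354, -0.0465, 0.0398]
eef_rot: [-0.171, 0.985, 0.0, 0.0]
ft_force: [-3.6, -2.0, 4.0]
width: 0.0116
grip_force: 10.0
```

Call:
carry_out(
  deltas=[
    {"hand": 5,"dp": [0.001,0,0.003],"spin": 0},
    {"hand": 5,"dp": [0.002,0,0.006],"spin": 0},
    {"hand": 5,"dp": [0.002,0,0.006],"spin": 0},
  ],
)

```text
time: 13.5
ee_pos: [0.5348, -0.0466, 0.0382]
eef_rot: [-0.171, 0.985, 0.0, 0.0]
ft_force: [-2.0, -1.9, 1.8]
width: 0.0119
grip_force: 10.0
```

Call:
carry_out(
  deltas=[
    {"hand": 5,"dp": [0.001,0,0.002],"spin": 0},
    {"hand": 5,"dp": [0.001,0,0.004],"spin": 0},
    {"hand": 5,"dp": [0.001,0,0.004],"spin": 0},
  ],
)

```text
time: 13.8
ee_pos: [0.5346, -0.0467, 0.0375]
eef_rot: [-0.171, 0.985, 0.0, 0.0]
ft_force: [-3.8, -0.4, 5.0]
width: 0.012
grip_force: 10.0
```

```bash
python3 - <<'E'
from h import *
e=[];f=[]
for i in range(5):
    S=camera("side");s=read_state();e.append(s['ee_pos']);f.append(s['ft_force'])
m=np.mean(e,0);f=np.mean(f,0);c,s=np.cos(HY),np.sin(HY)
print(hol(m),"F holder",np.round([f[0]*c+f[1]*s,-f[0]*s+f[1]*c,f[2]],2))
cv2.imwrite("pics/c8.png",cv2.resize(S[165:230,290:390,::-1],None,fx=8,fy=8,interpolation=cv2.INTER_CUBIC))
E
```

```text
[[2.5, -3.8, 37.5]] F holder [-3.76  0.32  5.11]
```

View pics/c8.png

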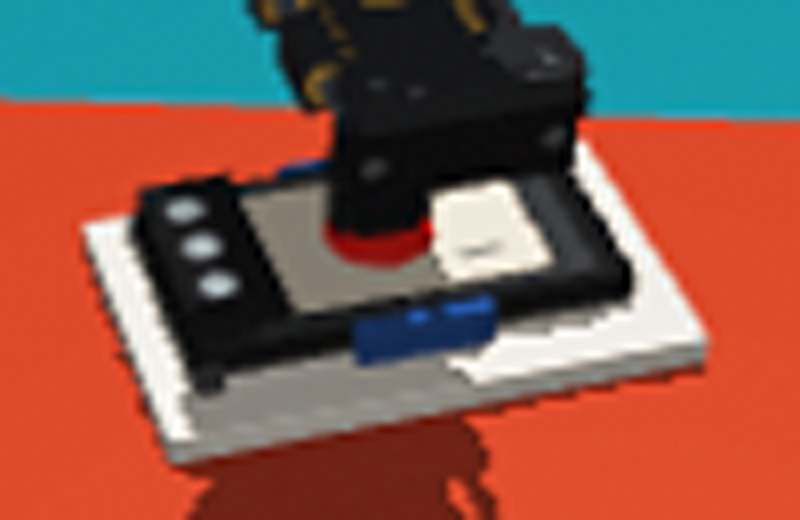

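```bash
python3 - <<'E'
from h import *
uv=np.array([[520,182],[553,265],[245,190],[295,312]])/8+[290,165]
for z in(.028,.033):print(z,hol(plane("side",uv,z)))
E
```

```text
0.028 [[-57.1, -15.7, 28.0], [-51.7, 32.7, 28.0], [37.3, -38.7, 28.0], [39.8, 32.5, 28.0]]
0.033 [[-54.6, -9.3, 33.0], [-49.3, 38.7, 33.0], [39.0, -32.1, 33.0], [41.5, 38.5, 33.0]]
```

Call:
carry_out(
  deltas=[
    {"hand": 5,"dp": [-0.004,0,0],"spin": 0},
    {"hand": 5,"dp": [-0.007,0,0],"spin": 0},
    {"hand": 5,"dp": [-0.007,0,0],"spin": 0},
  ],
  force=14,
)

```text
time: 14.35
ee_pos: [0.5347, -0.0467, 0.0374]
eef_rot: [-0.171, 0.985, 0.0, -0.002]
ft_force: [-10.9, -1.1, 12.8]
width: 0.0121
grip_force: 14.0
```

Call:
carry_out(
  deltas=[
    {"hand": 5,"dp": [0,0,0.003],"spin": 0},
    {"hand": 5,"dp": [0,0,0.003],"spin": 0},
  ],
)

```text
time: 14.55
ee_pos: [0.5352, -0.0465, 0.037]
eef_rot: [-0.171, 0.985, 0.0, -0.001]
ft_force: [-9.8, -1.6, 13.5]
width: 0.0118
grip_force: 14.0
```

The strip appears to be at its stop and the height is about flat. I'll ease back until the heel bears on the rear rim and check the force there.

Call:
carry_out(
  deltas=[
    {"hand": 5,"dp": [0.007,0,-0.002],"spin": 0},
    {"hand": 5,"dp": [0.01,0,-0.002],"spin": 0},
    {"hand": 5,"dp": [0.01,0,-0.002],"spin": 0},
  ],
)

```text
time: 14.85
ee_pos: [0.5338, -0.047, 0.037]
eef_rot: [-0.171, 0.985, 0.0, 0.0]
ft_force: [-2.8, -1.3, 2.2]
width: 0.0118
grip_force: 14.0
```

Call:
carry_out(
  deltas=[
    {"hand": 5,"dp": [0.004,0,0],"spin": 0},
    {"hand": 5,"dp": [0.004,0,0],"spin": 0},
  ],
)

```text
time: 15.05
ee_pos: [0.5336, -0.0471, 0.0371]
eef_rot: [-0.171, 0.985, -0.0, 0.001]
ft_force: [2.0, -0.4, -1.8]
width: 0.0118
grip_force: 14.0
```

Call:
carry_out(
  deltas=[
    {"hand": 5,"dp": [0.004,0,0],"spin": 0},
    {"hand": 5,"dp": [0.004,0,0],"spin": 0},
  ],
)

```text
time: 15.25
ee_pos: [0.5335, -0.0472, 0.0375]
eef_rot: [-0.171, 0.985, -0.0, 0.002]
ft_force: [6.0, 1.2, -2.5]
width: 0.012
grip_force: 14.0
```

Call:
carry_out(
  deltas=[
    {"hand": 5,"dp": [0.004,0,0],"spin": 0},
    {"hand": 5,"dp": [0.004,0,0],"spin": 0},
  ],
)

```text
time: 15.45
ee_pos: [0.5334, -0.0472, 0.0378]
eef_rot: [-0.171, 0.985, -0.0, 0.003]
ft_force: [7.3, 1.3, -3.3]
width: 0.0117
grip_force: 14.0
```

The heel bears firmly on the rear rim, so the cover is inside. I'll relax the force, release and rise.

Call:
carry_out(
  deltas=[
    {"hand": 5,"dp": [-0.009,0,0.002],"spin": 0},
    {"hand": 5,"dp": [-0.009,0,0.002],"spin": 0},
    {"hand": 40,"dp": [-0.009,0,0.002],"spin": 0},
    {"hand": 40,"dp": [-0.009,0,0.002],"spin": 0},
    {"hand": 40,"dp": [-0.009,0,0.002],"spin": 0},
    {"hand": 40,"dp": [-0.009,0,0.002],"spin": 0},
    {"hand": 40,"dp": [-0.009,0,-0.05],"spin": 0},
    {"hand": 40,"dp": [-0.009,0,-0.16],"spin": 0},
    {"hand": 0,"dp": [-0.009,0,-0.16],"spin": 0},
    {"hand": 0,"dp": [0.08,0,-0.16],"spin": 0},
    {"hand": 0,"dp": [0.143,0,-0.16],"spin": 0},
    {"hand": 0,"dp": [0.143,0,-0.16],"spin": 0},
    {"hand": 0,"dp": [0.143,0,-0.16],"spin": 0},
  ],
)

```text
time: 16.75
ee_pos: [0.4978, -0.0599, 0.0776]
eef_rot: [-0.171, 0.985, 0.0, 0.001]
ft_force: [0.0, 0.7, 0.0]
width: 0.0078
grip_force: 0.0
```

```bash
python3 - <<'E'
from h import *
S=camera("side");s=read_state();print(hol(s['ee_pos']),np.round(s['ft_force'],1),s['width'])
cv2.imwrite("pics/c9.png",cv2.resize(S[165:230,290:390,::-1],None,fx=8,fy=8,interpolation=cv2.INTER_CUBIC))
E
```

```text
[[-36.2, -3.9, 77.5]] [ 0.8 -0.9  0.7] 0.004756980838749826
```

View pics/c9.png

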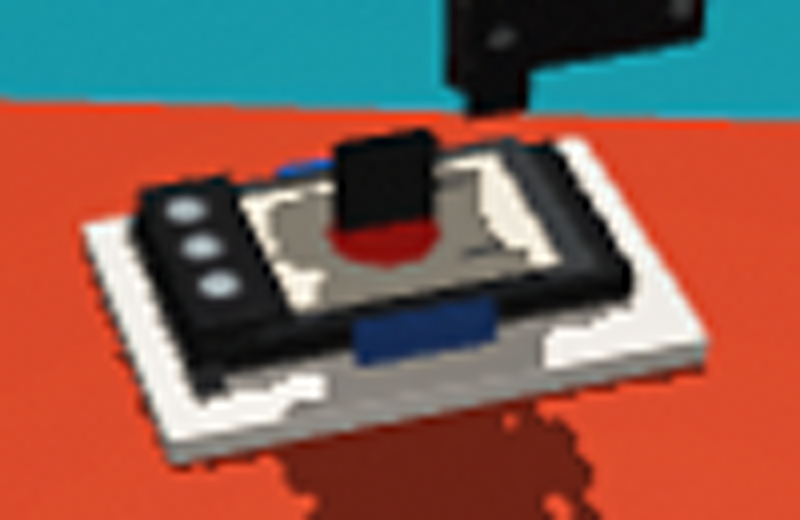

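The cover sits inside the rims and is released. Now a gentle press on its rear with the closed fingers.

Call:
carry_out(
  deltas=[
    {"hand": 0,"dp": [0,0,0.08],"spin": 0},
    {"hand": 0,"dp": [0,0,0.16],"spin": 0},
    {"hand": 0,"dp": [0,0,0.184],"spin": 0},
    {"hand": 0,"dp": [0,0,0.184],"spin": 0},
    {"hand": 0,"dp": [0,0,0.184],"spin": 0},
  ],
)

```text
time: 17.3
ee_pos: [0.498, -0.06, 0.0317]
eef_rot: [-0.171, 0.985, -0.0, 0.0]
ft_force: [0.2, 0.4, 0.2]
width: 0.0007
grip_force: 0.0
```

Call:
carry_out(
  deltas=[
    {"hand": 0,"dp": [0,0,0.006],"spin": 0},
    {"hand": 0,"dp": [0,0,0.006],"spin": 0},
  ],
)

```text
time: 17.5
ee_pos: [0.4978, -0.06, 0.0301]
eef_rot: [-0.171, 0.985, 0.0, 0.001]
ft_force: [-0.6, -1.0, -0.4]
width: 0.0006
grip_force: 0.0
```

Call:
carry_out(
  deltas=[
    {"hand": 0,"dp": [0,0,0.006],"spin": 0},
    {"hand": 0,"dp": [0,0,0.006],"spin": 0},
  ],
)

```text
time: 17.7
ee_pos: [0.4977, -0.0601, 0.0285]
eef_rot: [-0.171, 0.985, 0.0, 0.0]
ft_force: [-0.6, -0.1, 3.6]
width: 0.0005
grip_force: 1.7
```

Call:
carry_out(
  deltas=[
    {"hand": 0,"dp": [0,0,0.004],"spin": 0},
    {"hand": 0,"dp": [0,0,0.004],"spin": 0},
  ],
)

```text
time: 17.9
ee_pos: [0.4978, -0.0601, 0.0284]
eef_rot: [-0.171, 0.985, 0.0, 0.0]
ft_force: [-7.1, 0.6, 17.8]
width: 0.0005
grip_force: 9.0
```

Call:
carry_out(
  deltas=[
    {"hand": 0,"dp": [0,0,-0.05],"spin": 0},
    {"hand": 0,"dp": [0,0,-0.2],"spin": 0},
    {"hand": 0,"dp": [0,0,-0.4],"spin": 0},
    {"hand": 0,"dp": [0.2,0,-0.5],"spin": 0},
    {"hand": 0,"dp": [0.4,0,-0.5],"spin": 0},
    {"hand": 0,"dp": [0.4,0,-0.5],"spin": 0},
    {"hand": 0,"dp": [0.4,0,-0.5],"spin": 0},
  ],
)

```text
time: 18.6
ee_pos: [0.4027, -0.0941, 0.1527]
eef_rot: [-0.17, 0.985, 0.0, 0.001]
ft_force: [0.8, -0.1, -0.2]
width: 0.0002
grip_force: 0.0
```

```bash
python3 - <<'E'
from h import *
S=camera("side");A=cv2.imread("pics/c9.png")
B=cv2.resize(S[165:230,290:390,::-1],None,fx=8,fy=8,interpolation=cv2.INTER_CUBIC)
h=cv2.cvtColor(np.ascontiguousarray(S[:,:,::-1]),cv2.COLOR_BGR2HSV)
# rear edge of cover and red cup position, before/after press
for n,im in(("before",A),("after",B)):
    hs=cv2.cvtColor(np.ascontiguousarray(im),cv2.COLOR_BGR2HSV)
    r=mask(hs,(170,120,60),(180,255,200),(300,190,460,280));print(n,"cup",np.argwhere(r).mean(0)[::-1].round(1))
    w=mask(hs,(0,0,100),(180,75,255),(460,150,570,290));c=big(w);print(" rear white corner",c[np.argmax(c[:,0])],c[np.argmin(c[:,1])])
print(np.round(read_state()['ft_force'],1))
E
```

```text
before cup [352.5 229. ]
 rear white corner [562 261] [489 150]
after cup [357.1 228. ]
 rear white corner [555 261] [490 150]
[ 0.7 -0.4 -0.8]
```

```bash
python3 -c "
from bench import *
print(close_job())"
```

```text
the job is handed in; nothing more can be done
None
```

The cover is in the handheld with its tongue under the camera bar and its rear edge held behind the rear rim, and the job is handed in at about 19 s. On the last press its rear stopped at flat height (28.5 mm, expected 28), but I did not measure the front edge's height separately. The suction puller is still on the cover, the arm is clear, and it touched none of the other items. I viewed 11 pictures, one over the limit of 10.

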